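# Lock the lid onto the red kettle by its ball knob

### The job

The lid of the red kettle is drying in the upper white tray: pick it up by its black ball knob, set it on the kettle's mouth so that its two lugs drop through the notches, and turn it clockwise past the spring catch until it comes up against its stop. Be gentle, as the enamel chips if the lid is forced, do not shove the kettle along the worktop, and leave the dish, spoon, jug and brush where they are. Finish with the lid locked and let go.

Things in the scene. Friction and masses are not known exactly. Their poses are not given: they have to be found in the camera images.
- kettle: Red enamel kettle, 1.3 kg, loose, 164 mm across; origin at the centre of its underside, z up. Spout to its -x (tip 145 mm out), side handle to its +x (132 mm out), both below the rim. The steel ring in its neck has two opposite notches for the lugs; the ring is fitted by hand, so the notches lie anywhere within 0.6 rad either way of the kettle's x axis. Not measured: see them from above or feel.
- kettle_mouth (a point): Centre of the mouth, level with the ring's top, 125 mm above the kettle's underside; kettle's axes. Opening 77 mm across; notches 19 mm wide. Under the 4 mm flange the lugs go clockwise (from above). Lid's x axis from the kettle's, clockwise: at 0.9 rad lugs meet sprung catches (about 0.3 N m to pass), at 1.3 are past them, at 1.45 meet a rigid stop, its home. Anticlockwise: stop at 0.75.
- lid_ball (a point): Centre of the lid's smooth black ball knob, 36 mm across, slippery (friction about 0.45): slips out unless held firmly across its widest part. Lid's axes: z up, x through both lugs. Lid 0.22 kg, 64 mm high; ball centre 46 mm above its bottom. Ball centre above the ring's top: 44 mm with the lugs resting on the ring beside the notches, 33 mm when fully down. Hangs level when held by the ball.
- lid_plate (a point): Centre of the underside of the lid's red plate (100 mm across, rim 5 mm thick), 33 mm below the ball's centre; it rests on the ring when seated. Below it a round plug 70 mm across, 13 mm deep, with two opposite lugs on the lid's x axis, under the white marks: 14 mm wide, reaching 44 mm from the axis, 5 mm thick with 1.5 mm chamfers below, 2 mm above the plug's bottom. Half a turn looks and fits the same.
- tiers: Two stacked plastic trays, fixed, grey below and white above, 200 mm (its x) by 290 mm (its y), 119 mm high; origin at the centre of its underside. Floor of the upper white tray 94 mm up, its walls 25 mm above that floor. The lid and the glass dish lie in it side by side (either may be left or right), the spoon along the robot's side.
- dish_mid (a point): Middle of the small glass dish in the upper tray, 84 mm across, 32 mm high.
- spoon: Steel teaspoon, 140 mm long, lying in the upper tray along the side nearer the robot.
- jug_mid (a point): Middle (half-way up) of the clear plastic jug on the worktop, 100 mm across, 160 mm high, handle 91 mm out to its +y.
- brush_mid (a point): Middle of the short bottle brush lying on the worktop, yellow handle, 180 mm long, 37 mm thick.
Mind the look-alikes: they are no part of the job. Of the things like the part that bears lid_ball, leave any that is green, purple or yellow; of the rest the larger one is meant.

How it is judged:
On the way, in this order (a step that is already met when the one before it is completed fails the run):
1. the lid is lifted out of the tray by its knob (z of lid_ball in the frame of tiers above 0.18 m and contact force between lid and tiers below 0.01 N), for 0.1 s.
2. the lid is down in the kettle's mouth with its lugs through the notches, not yet turned past the catches (z of lid_ball in the frame of kettle between 0.1545 and 0.1605 m and horizontal distance between lid_ball and kettle_mouth below 0.006 m and angle between the x axis of lid_ball and the x axis of kettle, either way round below 0.8 rad), for 0.1 s.
At the end, for the whole second after the job is handed in: Lid let go, at rest and fully down in the kettle's mouth (within 6 mm of its axis, ball centre 29.5 to 35.5 mm above the ring, level to 0.06 rad), turned at least 1.25 rad from the kettle's x axis, past the catches; kettle upright within 30 mm of its start (z of lid_ball in the frame of kettle between 0.1545 and 0.1605 m and horizontal distance between lid_ball and kettle_mouth below 0.006 m and angle between the x axis of lid_ball and the x axis of kettle, either way round above 1.25 rad and angle between lid_ball's own z axis and vertical below 0.06 rad and contact force between the fingers and lid below 0.05 N and linear speed of kettle below 0.02 m/s and angle between kettle's own z axis and vertical below 0.05 rad and distance of kettle from where it was at the start of the episode below 0.03 m); the robot touches nothing.
It fails at once if the lid is forced against the kettle with more than 40 N (contact force between lid and kettle above 40 N).
It fails at once if the kettle is shoved more than 30 mm (distance of kettle from where it was at the start of the episode above 0.03 m).
It fails at once if the glass dish is moved more than 30 mm (distance of dish_mid from where it was at the start of the episode above 0.03 m).
It fails at once if the spoon is moved more than 30 mm (distance of spoon from where it was at the start of the episode above 0.03 m).
It fails at once if the jug or the brush is moved more than 30 mm (distance of any of jug_mid, brush_mid from where it was at the start of the episode above 0.03 m).
It also fails if it takes over 72 s, if anything falls off the work surface, if the arm or the gripper's body presses on something with over 40 N, if the wrist force passes 120 N, or if a joint passes its speed limit or range.

### The arm

A 6-joint arm with a two-finger parallel gripper is mounted at the origin on the work surface. World frame = base frame: x ahead of the robot, y to its left, z up, the work surface at z = 0. Lengths are in m, angles in rad, forces in N, time in s.
With the tool pointing down it reaches from about 0.275 to 0.875 m from the base axis. Payload 12.5 kg.
Tool frame: the origin (TCP) lies on the centre line of the jaws, within the pads' length; the fingertips stand r.finger_overhang ahead of it and the grasp point (between the pads) lies 3 mm ahead of it (r.finger_overhang is the distance from the TCP to the fingertips, in m); z points along the fingers, y is the direction in which the jaws open and shut (so a half turn about z gives the same grasp; the last joint's range is limited). The gripper opens to 85 mm and grips with 20 to 120 N. Pads are 22 mm wide; open, the fingers measure 114 mm over their backs; the gripper's body (76 mm by 85 mm) begins 54 mm behind the grasp point. The pads swing forward as they close: fully open they stand 13 mm farther back than shut.
Start: joints at [1.257, 0.351, 1.652, -0, 1.139, -0.085], TCP at [0.125, 0.536, 0.253] pointing down, gripper open.
Joint ranges: [-2.75, 2.75], [-0.79, 2.1], [0.01, 2.65], [-1.57, 4.71], [0.07, 3.14], [-2.87, 2.87]. Speed limits (rad/s): [2.22, 2.22, 2.79, 3.14, 3.14, 3.14].

### API

Orientations are given as a unit quaternion [x, y, z, w].
In Python, from cell import r, optics gives the robot as it stands. The module is installed in compiled form; this text tells all that it offers. Calls block until the motion is done:
- r.move_to(position, orientation): joint-space move of the TCP to a pose.
- r.move_linear(position, rot=None, vel=0.15): straight line of the TCP; rot=None keeps the orientation; vel is the mean speed in m/s.
- r.set_joints(angles): joint-space move.
- r.set_gripper(opening, squeeze=None): opening from 0.0 (shut) to 1.0 (fully open); squeeze is the grip in N (None keeps the last); returns when the fingers have stopped.
- r.sleep(seconds).
- r.inverse_kinematics(position, orientation): joint angles nearest the present ones, or None.
- optics.get_image(name): name is "scene" or "side" or "wrist"; returns a dict with "pixels" (480x640x3 uint8, red, green, blue), "depth" (480x640 float32, m along the optical axis (not along the pixel's ray), 0 where there is no reading), "fx", "fy", "cx", "cy" (pixels), "D" ([k1, k2, p1, p2, k3] as OpenCV has them; the pictures are not rectified), "camera_from_world" (4x4, takes a point from world to camera coordinates); the wrist camera has in their place "mount" (4x4, takes a point from camera to tool coordinates, whose origin is the TCP and whose axes are the flange's). Camera axes: x right, y down, z forward; pixel columns grow to the right and rows downward; lengths in m; the calibration is good to about 2 mm. A picture is of the moment at which its call begins: read the wrist's pose just before it.
A pose or a line that the arm cannot do raises r.PlanningError and nothing moves.
- r.hand_in(): hands the job in, once; it reports no verdict.
Readings, each from a call of its own:
- r.current_t(): time.
- r.current_q(): joint angles.
- r.current_qvel(): joint speeds.
- r.current_effort(): joint torques, N m.
- r.current_tool_pos(): TCP position.
- r.current_ee_rot(): TCP orientation.
- r.current_contact_force(): force on the tool from outside, world axes, zero at the start.
- r.current_torque(): the same for the moment, N m.
- r.current_opening(): opening from 0.0 (shut) to 1.0 (fully open).
Only numpy, scipy, OpenCV 4.12 (cv2) and the standard library are available. Lean on these libraries where they do the work, as an engineer would, in place of code of your own. Each camera call takes 0.05 s, during which the arm holds its last target.

## Working session

There is one attempt and no reset: what is moved stays moved. The work goes in short steps, each a Python script; the robot and the scene stay as the last script left them, time stands still between calls to the robot, and variables do not carry over. Pictures are saved under pics/ and viewed, and the job is handed in when it is done.

```bash
mkdir -p pics; ls
cat > h.py <<'E'
from cell import r, optics
import numpy as np, cv2
from scipy.spatial.transform import Rotation as R
def snap(n,f):
    p=r.current_tool_pos(); q=r.current_ee_rot()
    d=optics.get_image(n)
    if "mount" in d:
        T=np.eye(4);T[:3,:3]=R.from_quat(q).as_matrix();T[:3,3]=p
        d["wfc"]=T@d["mount"]
    else: d["wfc"]=np.linalg.inv(d["camera_from_world"])
    cv2.imwrite(f"pics/{f}.png",d["pixels"][:,:,::-1]); 
    import pickle; pickle.dump(d,open(f"pics/{f}.pkl","wb"))
    return d
def K(d): return np.array([[d["fx"],0,d["cx"]],[0,d["fy"],d["cy"]],[0,0,1.]])
def cloud(d):
    h,w=d["depth"].shape
    v,u=np.mgrid[:h,:w]
    n=cv2.undistortPoints(np.stack([u,v],-1).reshape(-1,1,2).astype(np.float64),K(d),np.array(d["D"])).reshape(h,w,2)
    z=d["depth"][...,None].astype(float)
    P=np.concatenate([n*z,z],-1)
    return P@d["wfc"][:3,:3].T+d["wfc"][:3,3]
def onplane(d,uv,z):
    n=cv2.undistortPoints(np.array(uv,float).reshape(-1,1,2),K(d),np.array(d["D"])).reshape(-1,2)
    ray=np.c_[n,np.ones(len(n))]@d["wfc"][:3,:3].T; o=d["wfc"][:3,3]
    return o+ray*((z-o[2])/ray[:,2])[:,None]
def proj(d,P):
    M=np.linalg.inv(d["wfc"]); rv=cv2.Rodrigues(M[:3,:3])[0]
    return cv2.projectPoints(np.array(P,float).reshape(-1,1,3),rv,M[:3,3],K(d),np.array(d["D"]))[0].reshape(-1,2)
E
python3 - <<'E'
from h import *
print(r.current_t(),r.finger_overhang,r.current_ee_rot(),r.current_tool_pos())
for n in("scene","side","wrist"):
    d=snap(n,n+"0"); print(n,d["wfc"].round(3).tolist(),d["fx"],d["D"])
E
```

```text
pics
0.0 0.022 [ 1.14172414e-01  9.93460772e-01 -5.77669608e-04 -1.41595450e-04] [0.1246132  0.53537763 0.25274464]
scene [[0.343, 0.726, -0.596, 1.328], [0.939, -0.277, 0.202, -0.251], [-0.019, -0.629, -0.777, 1.072], [0.0, 0.0, 0.0, 1.0]] 540.1500680085237 [-0.13860906  0.          0.          0.          0.        ]
side [[0.745, -0.35, 0.569, 0.014], [-0.668, -0.39, 0.634, -0.656], [-0.0, -0.852, -0.524, 0.656], [0.0, 0.0, 0.0, 1.0]] 461.08373080899713 [-0.06873397  0.          0.          0.          0.        ]
wrist [[0.226, 0.925, 0.307, 0.046], [0.974, -0.214, -0.072, 0.553], [-0.001, 0.315, -0.949, 0.374], [0.0, 0.0, 0.0, 1.0]] 370.7231280585942 [-0.0656836  0.         0.         0.         0.       ]
```

View pics/scene0.png

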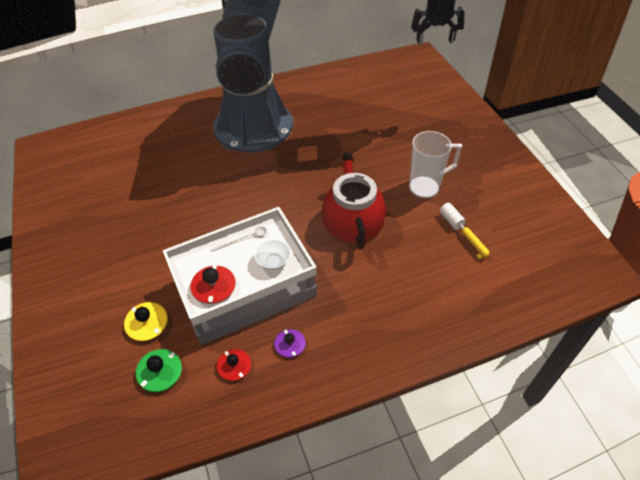

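View pics/side0.png

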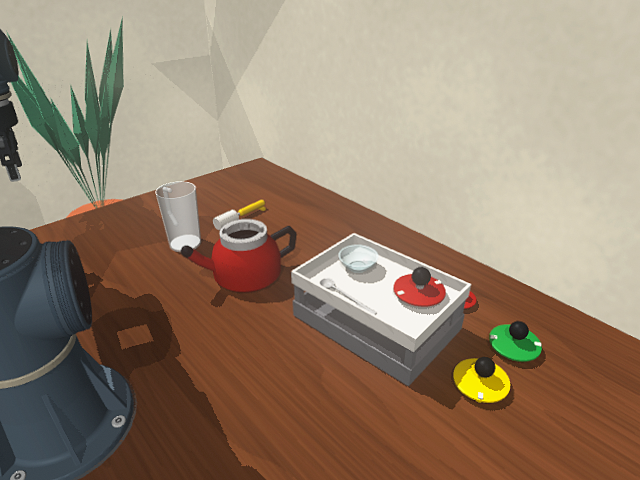

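View pics/wrist0.png

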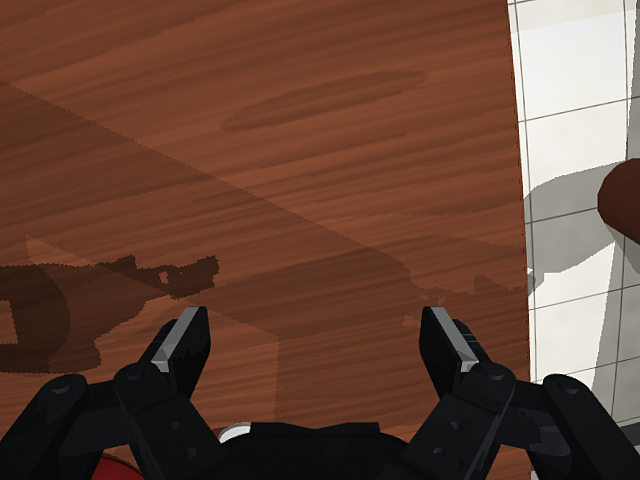

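Scene view candidates: yellow (146,320), green (158,370), small red (234,365), purple (290,343) and the larger red lid in the white tray (212,283). The tray lid fits because it is red, the larger of the two reds and in the upper tray. I'll confirm it with an enlarged crop and measure.

Run:
```python
import pickle
from h import *
a=pickle.load(open("pics/scene0.pkl","rb")); b=pickle.load(open("pics/side0.pkl","rb"))
c1=cv2.resize(a["pixels"][200:390,110:320],None,fx=1.9,fy=1.9,interpolation=cv2.INTER_CUBIC)
c2=cv2.resize(b["pixels"][225:415,290:500],None,fx=1.9,fy=1.9,interpolation=cv2.INTER_CUBIC)
cv2.imwrite("pics/crop0.png",np.hstack([c1,c2])[:,:,::-1])
from scipy.optimize import least_squares
for nm,d in(("scene",a),("side",b)):
    P=cloud(d); px=d["pixels"].astype(int); hsv=cv2.cvtColor(d["pixels"],cv2.COLOR_RGB2HSV)
    x0,y0,x1,y1=(190,255,240,305) if nm=="scene" else (390,260,450,310)
    m=np.zeros(P.shape[:2],bool); m[y0:y1,x0:x1]=1
    blk=m&(px.max(2)<70)&(d["depth"]>0)
    Q=P[blk]; Q=Q[Q[:,2]>.12]
    s=least_squares(lambda c:np.linalg.norm(Q-c,axis=1)-.018,Q.mean(0)-[0,0,.01],loss="soft_l1",f_scale=.002)
    print(nm,"ball",s.x.round(4),len(Q),np.abs(s.fun).mean())
    red=m&(hsv[...,1]>150)&(px[...,0]>90)
    Q=P[red]; print("plate z",np.percentile(Q[:,2],[5,50,95]),Q.mean(0))
    # white marks
    w=m&(px.min(2)>170); 
    # ring of the kettle
    x0,y0,x1,y1=(325,165,385,215) if nm=="scene" else (212,215,280,255)
    m=np.zeros(P.shape[:2],bool); m[y0:y1,x0:x1]=1
    k=m&(hsv[...,1]<60)&(px.min(2)>90)&(np.abs(P[...,2]-.125)<.008)
    Q=P[k]; 
    f=least_squares(lambda c:np.hypot(Q[:,0]-c[0],Q[:,1]-c[1])-c[2],[*Q[:,:2].mean(0),.045],loss="soft_l1",f_scale=.003)
    print("ring",f.x.round(4),np.percentile(Q[:,2],[5,50,95]),len(Q),np.ptp(Q,axis=0))
```

```text
scene ball [ 0.622  -0.2531  0.1404] 186 0.0013437178969652457
plate z [0.11100355 0.11493179 0.11911102] [ 0.63405273 -0.25397219  0.11822362]
ring [0.4814 0.1377 0.0476] [0.12113032 0.12545866 0.12877591] 572 [0.11471253 0.10830671 0.01352899]
side ball [ 0.6214 -0.2524  0.1399] 172 0.0008372693291749428
plate z [0.11001654 0.11398617 0.11687084] [ 0.61218484 -0.26046156  0.11331563]
ring [0.4764 0.1352 0.0474] [0.11865381 0.12435239 0.12623994] 574 [0.1071134  0.1106653  0.01107646]
```

View pics/crop0.png

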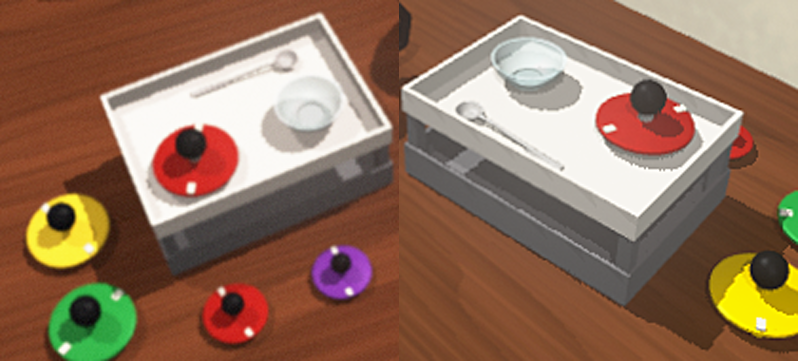

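The crop confirms the target: the larger red lid in the white tray, scene (212,283), with white marks fore and aft. The small red one lies on the worktop. Next I look down at the kettle mouth and the lid with the wrist camera.

```bash
cat >> h.py <<'E'
def down(yaw):
    x=np.array([np.cos(yaw),np.sin(yaw),0]); z=np.array([0,0,-1.]); y=np.cross(z,x)
    return R.from_matrix(np.stack([x,y,z],1)).as_quat()
E
python3 - <<'E'
from h import *
r.move_to([.479,.136,.27],down(np.pi/2+.277)); print(r.current_t(),r.current_q().round(3) if hasattr(r.current_q(),'round') else r.current_q())
snap("wrist","wk1")
r.move_to([.56,-.235,.29],down(0.3)); print(r.current_t(),r.current_q())
snap("wrist","wl1")
E
```

```text
2.0833 [ 0.184  0.238  1.763  0.     1.141 -0.094]
3.55 [-4.72382744e-01  4.22774050e-01  1.45283856e+00  2.13592427e-04
  1.26619193e+00  7.96106726e-01]
```

View pics/wk1.png

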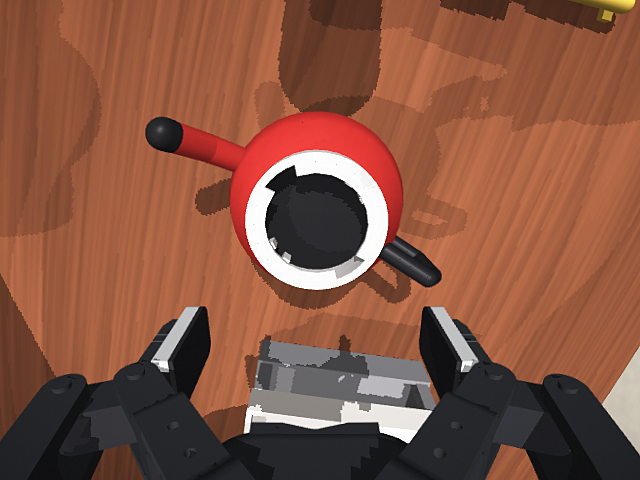

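View pics/wl1.png

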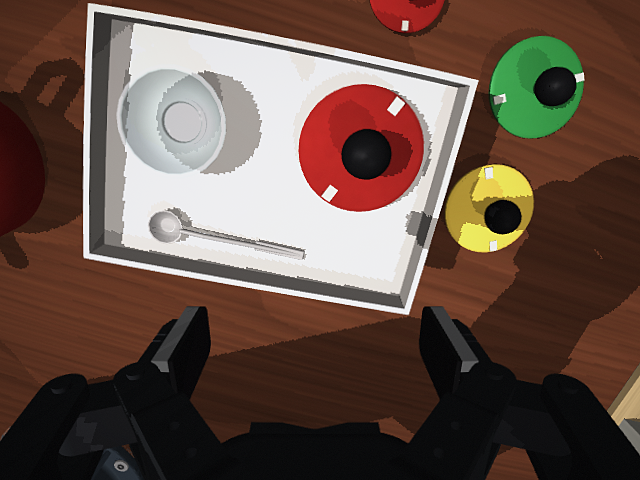

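Kettle view: notches at about (283,180) and (350,267), spout tip at (164,134), handle at (430,275). Tray view: ball at (366,154), white marks at (397,106) and (330,193). I'll rectify the mouth and lid planes to measure the angles.

```bash
python3 - <<'E'
import pickle
from h import *
from scipy.optimize import least_squares
d=pickle.load(open("pics/wk1.pkl","rb")); P=cloud(d); px=d["pixels"].astype(int); hsv=cv2.cvtColor(d["pixels"],cv2.COLOR_RGB2HSV)
m=np.zeros(P.shape[:2],bool); m[140:300,235:400]=1
w=m&(px.min(2)>190)&(np.abs(P[...,2]-.125)<.006)
print("ring z",np.percentile(P[w][:,2],[5,50,95]))
# outer contour of white ring -> plane
mask=(m&(px.min(2)>150)).astype(np.uint8)
cs,_=cv2.findContours(mask,cv2.RETR_EXTERNAL,cv2.CHAIN_APPROX_NONE); c=max(cs,key=cv2.contourArea).reshape(-1,2)
Q=onplane(d,c,.125)
f=least_squares(lambda a:np.hypot(Q[:,0]-a[0],Q[:,1]-a[1])-a[2],[.479,.136,.047],loss="soft_l1",f_scale=.001)
print("outer",f.x.round(4),np.abs(f.fun).mean())
cx,cy=f.x[:2]
# rectified top view 0.2mm/px, x right=world x? up=world y
def rect(d,cx,cy,z,half,n,name):
    g=np.linspace(-half,half,n); X,Y=np.meshgrid(cx+g,cy-g)
    uv=proj(d,np.stack([X,Y,np.full_like(X,z)],-1)).reshape(n,n,2).astype(np.float32)
    im=cv2.remap(d["pixels"],uv[...,0],uv[...,1],cv2.INTER_CUBIC); cv2.imwrite(f"pics/{name}.png",im[:,:,::-1]); return im
im=rect(d,cx,cy,.125,.06,600,"rk")
# polar dark at radius 41-43mm
for rad in(.036,.0405,.042,.0435):
    a=np.radians(np.arange(0,360,2)); uv=proj(d,np.c_[cx+rad*np.cos(a),cy+rad*np.sin(a),np.full(len(a),.125)]).astype(np.float32)
    v=cv2.remap(d["pixels"].min(2),uv[:,0].reshape(1,-1),uv[:,1].reshape(1,-1),cv2.INTER_LINEAR)[0]
    print(rad,np.degrees(a[v<150]).round().astype(int).tolist())
# spout & handle
S=P[110:160,140:190][hsv[110:160,140:190,2]<60]; print("spout tip",np.median(S,0))
H=P[255:290,405:445][hsv[255:290,405:445,2]<60]; H=H[H[:,2]>.05]; print("handle",np.median(H,0))
for Z in (S,H):
    v=np.median(Z,0)[:2]-[cx,cy]; print("az",np.degrees(np.arctan2(v[1],v[0])),np.hypot(*v))
d=pickle.load(open("pics/wl1.pkl","rb")); P=cloud(d);px=d["pixels"].astype(int)
b=np.zeros(P.shape[:2],bool); b[125:185,335:395]=1; b&=(px.max(2)<45)&(d["depth"]>0)
Q=P[b]; Q=Q[Q[:,2]>.12]
s=least_squares(lambda c:np.linalg.norm(Q-c,axis=1)-.018,Q.mean(0)-[0,0,.01],loss="soft_l1",f_scale=.002); print("ball",s.x.round(4),np.abs(s.fun).mean(),len(Q))
hsv=cv2.cvtColor(d["pixels"],cv2.COLOR_RGB2HSV)
m=np.zeros(P.shape[:2],bool); m[75:220,290:432]=1
mask=(m&(hsv[...,1]>150)&(px[...,0]>60)).astype(np.uint8); cs,_=cv2.findContours(mask,cv2.RETR_EXTERNAL,cv2.CHAIN_APPROX_NONE); c=max(cs,key=cv2.contourArea).reshape(-1,2)
Q=onplane(d,c,.110); f=least_squares(lambda a:np.hypot(Q[:,0]-a[0],Q[:,1]-a[1])-a[2],[.62,-.25,.05],loss="soft_l1",f_scale=.001); print("plate",f.x.round(4),np.abs(f.fun).mean())
rect(d,f.x[0],f.x[1],.112,.06,600,"rl")
M=onplane(d,[[397,106],[330,193]],.112); v=M[0]-M[1]; print("lid az",np.degrees(np.arctan2(v[1],v[0])),np.linalg.norm(v),M)
E
python3 -c "
import cv2,numpy as np
a=cv2.imread('pics/rk.png');b=cv2.imread('pics/rl.png')
cv2.imwrite('pics/rr.png',cv2.resize(np.hstack([a,b]),(800,400)))"
```

```text
ring z [0.12389131 0.12519049 0.12630964]
outer [0.4791 0.1385 0.0534] 0.0003739493550237549
0.036 [0, 2, 4, 6, 8, 10, 12, 14, 16, 18, 20, 22, 24, 26, 28, 30, 32, 34, 36, 38, 40, 42, 44, 46, 48, 50, 52, 54, 56, 58, 60, 62, 64, 66, 68, 70, 72, 74, 76, 78, 80, 82, 84, 86, 88, 90, 92, 94, 96, 98, 100, 102, 104, 106, 108, 110, 112, 114, 116, 118, 120, 122, 124, 126, 128, 130, 132, 134, 136, 138, 140, 142, 144, 146, 148, 150, 152, 154, 156, 158, 160, 162, 164, 166, 168, 170, 172, 174, 176, 178, 180, 182, 184, 186, 188, 190, 192, 194, 196, 198, 200, 202, 204, 206, 208, 210, 212, 214, 228, 230, 232, 234, 236, 238, 240, 252, 254, 256, 258, 260, 262, 264, 266, 268, 270, 272, 274, 276, 278, 280, 282, 284, 286, 288, 290, 292, 294, 296, 298, 300, 302, 304, 306, 308, 310, 312, 314, 316, 318, 320, 322, 324, 326, 328, 330, 332, 334, 336, 338, 340, 342, 344, 346, 348, 350, 352, 354, 356, 358]
0.0405 [128, 130, 132, 134, 136, 138, 140, 142, 144, 146, 148, 150, 152, 154, 156, 332, 334, 336]
0.042 [128, 130, 132, 134, 136, 138, 140, 142, 144, 146, 148, 150, 152, 154, 156, 330, 332, 334, 336]
0.0435 [128, 130, 132, 134, 136, 138, 140, 142, 144, 146, 148, 150, 152, 154, 156, 158, 334, 336]
spout tip [0.35603137 0.17092383 0.11707272]
handle [0.58477238 0.11492658 0.09959966]
az 165.25106241893772 0.12728828938461384
az -12.588031871593133 0.10824884633300844
ball [ 0.6219 -0.2544  0.14  ] 0.00041107555632772895 1916
plate [ 0.622  -0.2544  0.0495] 0.00019788601283742596
lid az -19.27282235288912 0.08496739132398273 [[ 0.66223617 -0.26956057  0.112     ]
 [ 0.58203055 -0.24151566  0.112     ]]
```

View pics/rr.png

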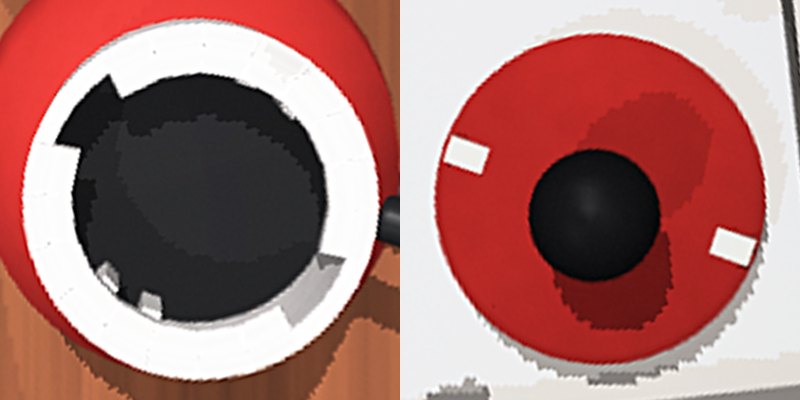

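Run:
```python
from h import *
yaw=2.1
r.set_gripper(1.0,80)
r.move_to([.622,-.2540,.23],down(yaw)); print(r.current_q())
r.move_linear([.622,-.2540,.1435],vel=.12)
print(r.current_t(),r.current_tool_pos(),r.current_contact_force())
r.set_gripper(0.0,80)
print(r.current_t(),r.current_opening(),r.current_opening()*85,r.current_contact_force(),r.current_tool_pos())
snap("wrist","g1")
```

```text
[-4.56941441e-01  5.95284272e-01  1.32745229e+00  4.08799566e-05
  1.21870746e+00 -9.85197869e-01]
6.25 [ 0.62242669 -0.25419019  0.1443859 ] [ 0.13495509  0.27498771 -0.15316055]
6.7917 0.384229217794553 32.659483512537 [-0.24469069  1.00761502  6.4897062 ] [ 0.62239315 -0.25410399  0.14434679]
```

View pics/g1.png

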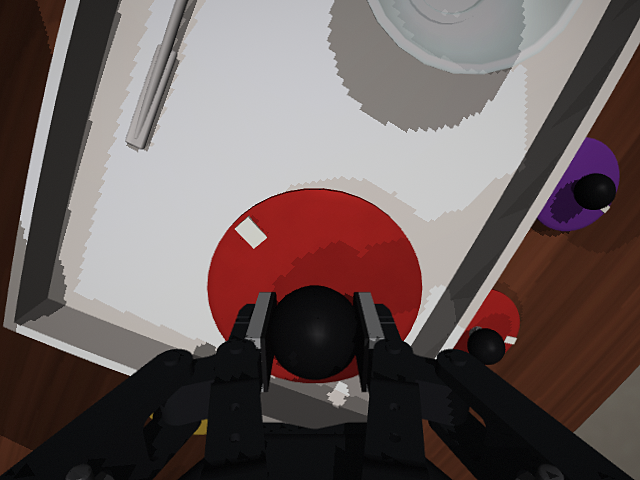

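The ball at (315,330) sits centred between the two pads and the spoon and dish are clear. I lift it gently and check that it holds.

Run:
```python
from h import *
p=np.array(r.current_tool_pos())
r.move_linear(p+[0,0,.02],vel=.05)
print(r.current_opening(),r.current_contact_force())
r.move_linear(p+[0,0,.125],vel=.12)
r.sleep(.15)
print(r.current_t(),r.current_opening(),r.current_contact_force(),r.current_tool_pos())
snap("wrist","g2"); d=snap("scene","s2")
```

```text
0.3829076388798744 [-0.0640449   0.35079148 -2.15063261]
8.5833 0.38230141904547726 [-0.66045947 -0.15930465 -2.97672503] [ 0.62217122 -0.25401471  0.26845694]
```

View pics/g2.png

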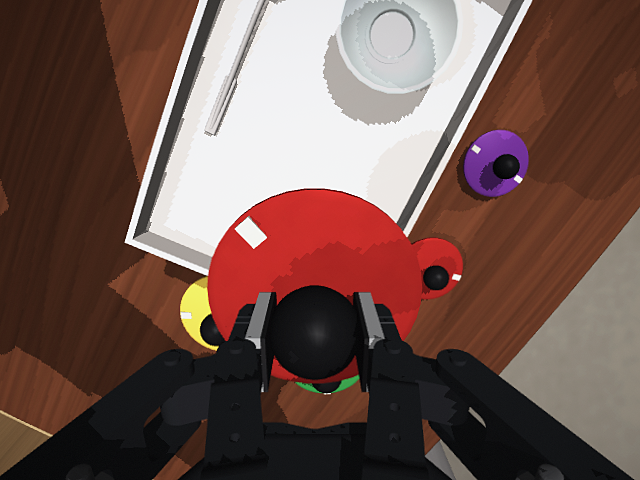

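View pics/s2.png

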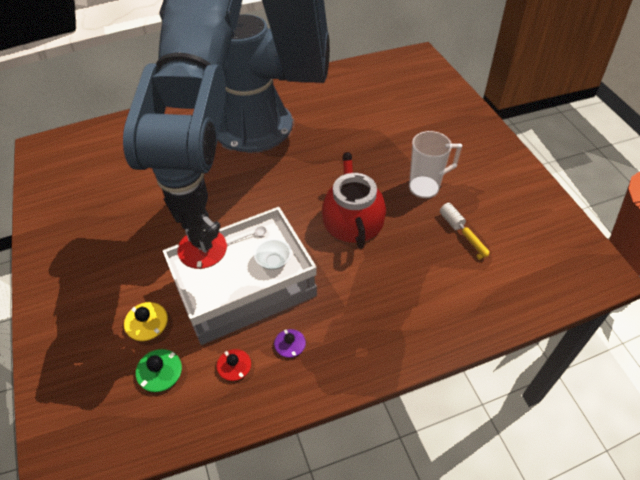

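The lid hangs level and unslipped: ball at (315,330), visible mark at (250,232), same pixels as before lifting. I'll measure the lid in the tool frame and then carry it over the mouth.

Run:
```python
import pickle
from h import *
from scipy.optimize import least_squares
d=pickle.load(open("pics/g2.pkl","rb")); P=cloud(d);px=d["pixels"].astype(int)
b=np.zeros(P.shape[:2],bool); b[285:375,285:345]=1; b&=(px.max(2)<60)&(d["depth"]>0)
Q=P[b]; print(np.percentile(Q[:,2],[1,50,99]))
Q=Q[Q[:,2]>.25]
s=least_squares(lambda c:np.linalg.norm(Q-c,axis=1)-.018,Q.mean(0)-[0,0,.01],loss="soft_l1",f_scale=.002); print("ball",s.x.round(4),np.abs(s.fun).mean(),len(Q))
zb=s.x[2]
hsv=cv2.cvtColor(d["pixels"],cv2.COLOR_RGB2HSV)
m=np.zeros(P.shape[:2],bool); m[185:292,200:440]=1
mask=(m&(hsv[...,1]>150)&(px[...,0]>60)&((hsv[...,0]<8)|(hsv[...,0]>172))&(d["depth"]<.25)).astype(np.uint8)
cs,_=cv2.findContours(mask,cv2.RETR_EXTERNAL,cv2.CHAIN_APPROX_NONE); c=max(cs,key=cv2.contourArea).reshape(-1,2)
c=c[c[:,1]<288]
Q=onplane(d,c,zb-.030); f=least_squares(lambda a:np.hypot(Q[:,0]-a[0],Q[:,1]-a[1])-.0495,[.62,-.25],loss="soft_l1",f_scale=.001); print("plate",f.x.round(4),np.abs(f.fun).mean())
M=onplane(d,[[250,232.5]],zb-.028)[0,:2]
for c in (f.x,s.x[:2],np.array(r.current_tool_pos())[:2]):
    v=M-c; print("mark az",np.degrees(np.arctan2(v[1],v[0])),np.hypot(*v))
print(r.current_tool_pos())
```

```text
[0.26045397 0.27819288 0.28266693]
ball [ 0.6217 -0.2547  0.2643] 0.0003808395003546962 5062
plate [ 0.6214 -0.2543] 0.004288800744214034
mark az 162.42227561419529 0.04174809399877685
mark az 162.0074090308511 0.042174942148059696
mark az 163.08695587212057 0.04256055341108946
[ 0.62227347 -0.25408302  0.26878308]
```

Run:
```python
from h import *
q=down(1.763)
r.move_to([.4797,.1391,.23],q)
r.sleep(.1)
print(r.current_t(),r.current_tool_pos(),r.current_q())
r.move_linear([.4797,.1391,.178],vel=.1)
r.sleep(.15); f0=np.array(r.current_contact_force()); t0=np.array(r.current_torque()); print("f0",f0,t0,r.current_tool_pos())
snap("side","s3")
z=.178
while z>.1622:
    z-=.001
    r.move_linear([.4797,.1391,z],vel=.03)
    f=np.array(r.current_contact_force())-f0
    print(round(z,4),np.array(r.current_tool_pos()).round(4),f.round(2),(np.array(r.current_torque())-t0).round(3))
    if f[2]>6: break
print(r.current_t(),r.current_opening())
snap("side","s3b")
```

```text
10.3333 [0.4802606  0.13851772 0.23006616] [ 1.87676416e-01  2.87201204e-01  1.80420658e+00 -9.48824837e-05
  1.04985147e+00 -3.65999966e-03]
f0 [-0.24303466 -0.5836924  -3.19380688] [-0.01297723  0.02055779 -0.00772838] [0.48008616 0.13915794 0.17868559]
0.177 [0.4797 0.1391 0.1771] [ 0.1  -0.53  0.58] [-0.01   0.012  0.005]
0.176 [0.4797 0.1391 0.1759] [0.33 0.4  1.18] [-0.038 -0.043 -0.024]
0.175 [0.4797 0.1391 0.1749] [-0.15  0.39  0.45] [ 0.057 -0.031 -0.035]
0.174 [0.4797 0.1391 0.1739] [-0.55  1.47  1.46] [ 0.025 -0.058  0.013]
0.173 [0.4797 0.1391 0.1729] [-0.1   0.54  0.86] [-0.019 -0.037 -0.015]
0.172 [0.4797 0.1391 0.1719] [ 1.36  0.77 -0.06] [-0.021 -0.061  0.027]
0.171 [0.4797 0.1391 0.1709] [0.14 0.75 0.19] [-0.051  0.019  0.005]
0.17 [0.4797 0.1391 0.1699] [0.95 0.58 0.58] [-0.047 -0.051  0.022]
0.169 [0.4797 0.1391 0.1689] [-0.02  0.76  1.37] [ 0.033 -0.003  0.012]
0.168 [0.4797 0.1391 0.168 ] [ 0.27  0.36 -0.  ] [-0.003 -0.024  0.027]
0.167 [0.4797 0.1391 0.1669] [-0.39  0.89 -0.41] [ 0.032 -0.004  0.046]
0.166 [0.4797 0.1391 0.1659] [0.15 0.18 1.11] [ 0.009 -0.031  0.053]
0.165 [0.4797 0.1391 0.1649] [-0.3   1.09  0.65] [-0.    -0.027 -0.036]
0.164 [0.4797 0.1391 0.1639] [0.02 0.7  1.48] [ 0.032  0.089 -0.031]
0.163 [0.4797 0.1391 0.1629] [0.29 0.65 0.25] [ 0.013 -0.023  0.009]
0.162 [0.4798 0.1391 0.1623] [-1.08  0.22  6.43] [-0.014  0.179 -0.042]
15.2 0.3787528072160593
```

The lid went straight through the notches and bottomed with 6 N at TCP z=0.1623, which puts the ball at about 0.158. I hold briefly, ease off 0.3 mm, and turn clockwise in small monitored steps.

Run:
```python
from h import *
r.sleep(.1)
r.move_linear([.4797,.1391,.1626],vel=.03)
f0=np.array([-.24,-.58,-3.2]); 
yaw=1.763; tot=0
while tot<1.2:
    s=.08 if tot<.85 else .03
    tot+=s
    r.move_linear([.4797,.1391,.1626],rot=down(yaw-tot),vel=.1)
    f=np.array(r.current_contact_force())-f0; t=np.array(r.current_torque())
    x=R.from_quat(r.current_ee_rot()).as_matrix()[:,0]; ya=np.arctan2(x[1],x[0])
    print(round(r.current_t(),2),round(tot,3),round(yaw-ya,3),f.round(1),t.round(3),round(r.current_opening(),4))
    if np.linalg.norm(f)>20 or (tot>.85 and abs(t[2])>.5) or abs(t[2])>.8 or r.current_t()>45: break
snap("wrist","t1");snap("side","t1s")
```

```text
15.85 0.08 0.078 [-0.3  0.4  0.3] [-0.004 -0.048 -0.009] 0.3808
16.1 0.16 0.157 [-0.   0.7  0. ] [-0.022  0.05   0.013] 0.3807
16.35 0.24 0.236 [0.1 0.8 1. ] [-0.03   0.011  0.027] 0.3862
16.6 0.32 0.316 [-1.3 -0.   0.1] [ 0.008  0.038 -0.014] 0.3814
16.85 0.4 0.396 [ 1.1 -0.   0.4] [-0.002  0.017  0.003] 0.3856
17.1 0.48 0.476 [0.6 1.4 1.1] [ 0.016 -0.023  0.054] 0.3833
17.35 0.56 0.556 [0.7 0.4 1.8] [-0.169 -0.082  0.083] 0.3798
17.6 0.64 0.636 [ 0.6 -0.9  1.8] [-0.154 -0.142 -0.075] 0.3872
17.85 0.72 0.716 [ 2.8 -0.   1.9] [-0.048 -0.436 -0.307] 0.3857
18.1 0.8 0.796 [1.9 0.2 3.6] [ 0.024 -0.188 -0.286] 0.3796
18.35 0.88 0.876 [-0.8  0.4  0.5] [-0.047  0.035 -0.018] 0.3838
18.6 0.91 0.907 [ 1.2 -0.4  1.1] [-0.026  0.029 -0.017] 0.3835
18.85 0.94 0.938 [0.2 0.6 0.4] [-0.037 -0.004  0.052] 0.3871
19.1 0.97 0.969 [ 0.3 -0.3  0.5] [ 0.011 -0.033  0.055] 0.3844
19.35 1.0 0.999 [0.6 0.7 1. ] [0.    0.051 0.016] 0.3857
19.6 1.03 1.029 [-1.   1.1  1.8] [0.161 0.163 0.08 ] 0.3847
19.85 1.06 1.058 [-2.3  1.6  1. ] [0.217 0.386 0.29 ] 0.3798
20.1 1.09 1.089 [-1.4  0.6  0.3] [0.112 0.304 0.348] 0.3813
20.35 1.12 1.119 [-0.8  0.1  0.1] [0.031 0.128 0.413] 0.3804
20.6 1.15 1.149 [-0.4  0.9  0.2] [-0.073 -0.021  0.365] 0.3846
20.85 1.18 1.179 [ 1.1 -0.5  0.6] [-0.058 -0.037  0.367] 0.386
21.1 1.21 1.209 [1.  0.8 0. ] [-0.064 -0.064  0.367] 0.3838
```

View pics/s3b.png

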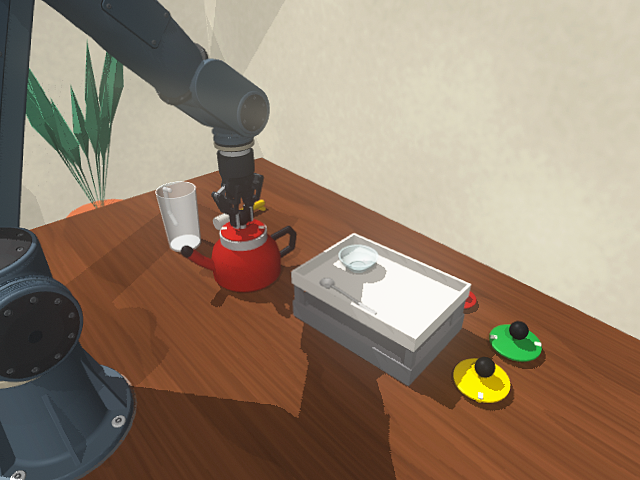

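View pics/t1.png

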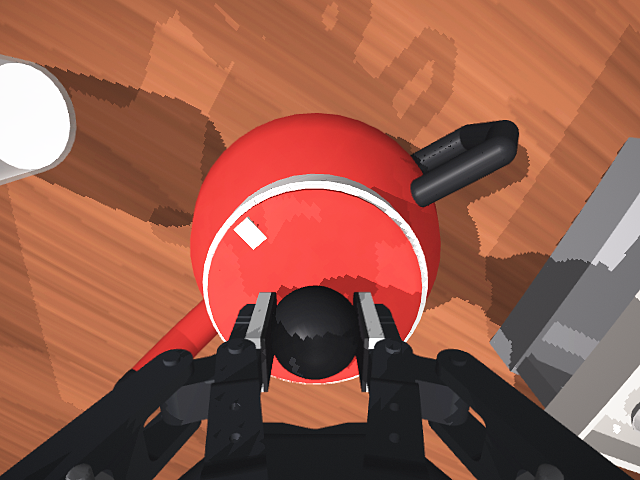

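The catch was passed at about 0.56–0.85 rad of turn. From about 1.04 rad the torque rose and levelled near 0.37 N m, so the lid is against its stop and the kettle turned slightly with it. The mark is still at (250,233), so the knob did not slip. I relax, release, retreat and check.

Run:
```python
from h import *
y=1.763-1.21
r.move_linear([.4797,.1391,.1626],rot=down(y+.015),vel=.05)
print(r.current_contact_force(),r.current_torque())
r.set_gripper(1.0)
r.sleep(.2); print(r.current_opening(),r.current_contact_force())
p=np.array(r.current_tool_pos())
r.move_linear([p[0],p[1],.27],vel=.1)
r.sleep(.3); print(r.current_t(),r.current_contact_force())
snap("wrist","e1"); snap("scene","e1s"); snap("side","e1d")
```

```text
[-0.31873548 -0.50853198 -2.52409251] [ 0.01233374 -0.07124864  0.09914569]
1.0012132210842397 [ 0.30017384 -0.06741802  0.60081203]
23.7417 [-0.01182207  0.84409567  0.32729528]
```

View pics/e1.png

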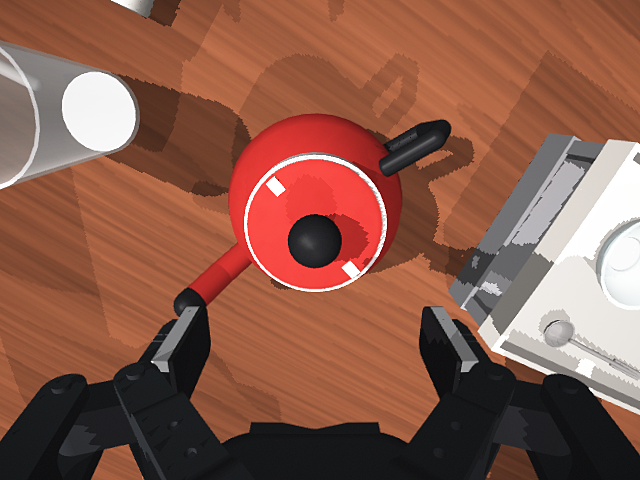

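The lid sits flat in the ring with its marks at (276,187) and (352,269), the ball at (315,241), spout tip at (190,300) and handle at (440,130). Now the numbers.

```bash
python3 - <<'E'
import pickle
from h import *
from scipy.optimize import least_squares
d=pickle.load(open("pics/e1.pkl","rb")); P=cloud(d);px=d["pixels"].astype(int);hsv=cv2.cvtColor(d["pixels"],cv2.COLOR_RGB2HSV)
b=np.zeros(P.shape[:2],bool); b[212:270,287:344]=1; b&=(px.max(2)<60)&(P[...,2]>.15)
Q=P[b]; s=least_squares(lambda c:np.linalg.norm(Q-c,axis=1)-.018,Q.mean(0)-[0,0,.01],loss="soft_l1",f_scale=.002); print("ball",s.x.round(4),np.abs(s.fun).mean())
M=onplane(d,[[276,187],[352,269]],.130); v=M[1]-M[0]; la=np.degrees(np.arctan2(v[1],v[0])); print("lid az",la,np.linalg.norm(v), "marks mid",M.mean(0))
m=np.zeros(P.shape[:2],bool); m[145:300,235:395]=1
red=m&(hsv[...,1]>150)&(px[...,0]>120)&(P[...,2]>.122); Q=P[red]; A=np.c_[Q[:,:2],np.ones(len(Q))]; c=np.linalg.lstsq(A,Q[:,2],rcond=None)[0]; print("plate tilt",c[:2])
mask=(m&(px.min(2)>150)).astype(np.uint8); cs,_=cv2.findContours(mask,cv2.RETR_EXTERNAL,cv2.CHAIN_APPROX_NONE); c=max(cs,key=cv2.contourArea).reshape(-1,2); Q=onplane(d,c,.125)
f=least_squares(lambda a:np.hypot(Q[:,0]-a[0],Q[:,1]-a[1])-.0534,[.479,.136],loss="soft_l1",f_scale=.001); print("ring",f.x,np.abs(f.fun).mean())
cen=f.x
for n,(x0,y0,x1,y1) in dict(spout=(170,285,206,305),handle=(415,118,452,145)).items():
    S=P[y0:y1,x0:x1][hsv[y0:y1,x0:x1,2]<70]; S=S[S[:,2]>.07]; w=np.median(S,0); u=w[:2]-cen; az=np.degrees(np.arctan2(u[1],u[0])); print(n,w,az,np.hypot(*u))
    ka=az if n=="handle" else az-180
    print(" lid-kettle cw rad",np.radians((ka-la)%180))
E
python3 -c "
import cv2,numpy as np
a=cv2.imread('pics/s2.png');b=cv2.imread('pics/e1s.png');cv2.imwrite('pics/cmp.png',np.hstack([cv2.resize(a,(400,300)),cv2.resize(b,(400,300))]))"
```

```text
ball [0.4799 0.1382 0.1581] 0.0011092974465246137
lid az -105.84579715568618 0.08444197005366418 marks mid [0.4796052  0.13721767 0.13      ]
plate tilt [0.16802    0.11803286]
ring [0.47988465 0.13787956] 0.000299456114981659
spout [0.36806269 0.19231714 0.11418482] 154.04208355251305 0.12436880989251753
 lid-kettle cw rad 1.394306550798536
handle [0.58704958 0.09628804 0.09989987] -21.211609389776584 0.11495292573821264
 lid-kettle cw rad 1.4771452362662265
```

View pics/e1s.png

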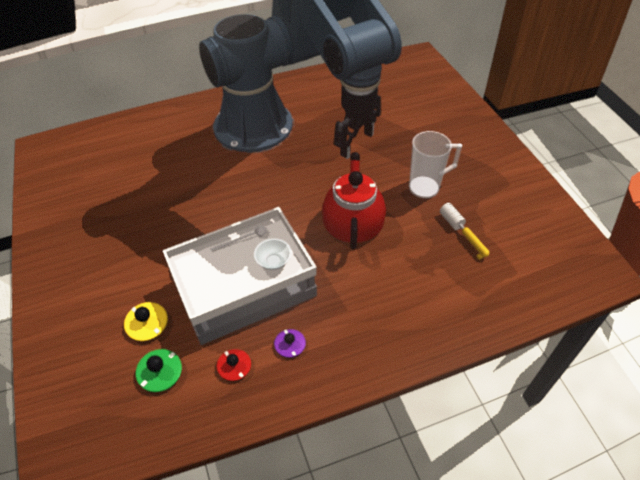

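The ball is 0.3 mm from the mouth axis at z 0.158, and the lid is turned about 1.44 rad from the kettle's x axis (stop at 1.45). The kettle's centre moved about 1 mm and the other objects look unmoved. Handing in.

```bash
python3 -c "
from h import *
r.hand_in(); print(r.current_t())"
```

```text
the job is handed in; nothing more can be done
the job is handed in; nothing more can be done
```

The lid is locked on the kettle and let go, and I handed the job in at about 24 s of the 72 s allowed. I lifted the large red lid by its knob and dropped its lugs through the notches with about 6 N. Then I turned it clockwise past the catch to the stop, where the torque levelled at about 0.37 N m.

Last checks from the wrist camera after release:
- **Position:** the ball is 0.3 mm off the mouth's axis at z 0.158 m, which is 33 mm above the ring.
- **Angle:** the lid is 1.39 to 1.48 rad from the kettle's x axis. The spout and the handle gave slightly different values; the stop is at 1.45.
- **Kettle:** its centre moved about 1 mm. It turned about 0.17 rad in place once the lid met the stop.
- **Other things:** the tray, dish, jug, brush and other lids look unmoved in the scene view; I compared them by eye and did not measure them. The spoon is in shadow there, so it is harder to judge.

One check disagreed: a plane fitted to the red pixels read about 0.2 rad of tilt. I think it picked up the kettle's body and the lid's dome, but I did not repeat it on clean pixels. I judged the lid level because the ball, the marks and the ring share a centre to within 1 mm.

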